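Swap the filter slides of a microscope lamp house

TASK

Swap the filter in the microscope's lamp house: first push the slide with the round knob, which is standing out, fully home, then pull the slide with the upright fin knob fully out to its stop. Leave the slide with the flat crossbar knob pushed in as it is, and let go of everything.

Things in the scene. Friction and masses are not known exactly. Their poses are not given: they have to be found in the camera images.
- lamp_house: Low cream and black lamp house, bolted down, 300 mm wide (y), origin under it on the bench. Three cream modules side by side along y at 95 mm spacing, in any order, tops 70 mm above the bench. Each has one black knob on a 10 mm steel rod, through a fixed steel bush (22 mm diameter) projecting 16 mm from the front face, which lies 50 mm towards -x from the origin.
- round_slide (a joint): How far the slide with the round knob stands out, in m: 0 fully home, 0.045 fully out at its stop. Starts out. Every slide runs level, out along the lamp house's -x (towards the robot). An over-centre spring holds each at either end: about 8 N to move it off the end, falling to nothing half way; let go past half way (by 5 mm or more) it snaps on to the far end by itself.
- round_knob (a point): Centre of the round knob: black cylinder 32 mm in diameter, 28 mm long, axis along the slide, 56 mm above the bench. Moves with the slide. When home it is 30 mm in front of the module's face, its back against the bush. Own x axis points into the lamp house (push-home direction; pulling out is -x), y level across the knob, z up.
- fin_slide (a joint): How far the slide with the fin knob stands out, in m: 0 fully home, 0.045 fully out at its stop. Starts home. Same spring.
- fin_knob (a point): Centre of the fin knob: a black upright plate 12 mm thick (y), 28 mm long along the slide (x), 40 mm tall (z), centre 56 mm above the bench, 30 mm in front of the face when home. Moves with the slide. Axes as for the round knob.
- bar_slide (a joint): How far the slide with the crossbar knob (a flat level bar 46 mm wide, 16 mm tall, 28 mm along the slide) stands out, in m. Starts home at 0 and is to be left there.

How it is judged (in metres and radians):
On the way, in this order (a step that is already met when the one before it is completed fails the run):
1. the round-knobbed slide is pushed home (value of joint round_slide below 0.008 m), for 0.2 s.
2. then the fin-knobbed slide is pulled out to its stop (value of joint fin_slide above 0.037 m), for 0.2 s.
At the end, for the whole second after the job is handed in: The round-knobbed slide is home (within 8 mm), the fin-knobbed slide is out (within 8 mm of its 45 mm stop), and the crossbar slide is still home (within 10 mm) (value of joint round_slide below 0.008 m and value of joint fin_slide above 0.037 m and value of joint bar_slide below 0.01 m); the robot touches nothing.
It fails at once if the crossbar slide is pulled out by more than 10 mm (value of joint bar_slide above 0.01 m).
It also fails if it takes over 45 s, if anything falls off the work surface, if the arm or the gripper's body presses on something with over 40 N, if the wrist force passes 120 N, or if a joint passes its speed limit or range.

ROBOT

A 6-joint arm with a two-finger parallel gripper is mounted at the origin on the work surface. World frame = base frame: x ahead of the robot, y to its left, z up, the work surface at z = 0. Lengths are in mm, angles in rad, forces in N, time in s.
With the tool pointing down it reaches from about 275 to 825 mm from the base axis. Payload 4.9 kg.
Tool frame: the origin (TCP) lies at the very end of the fingers, on their centre line; the grasp point (between the pads) lies 19 mm behind it; z points along the fingers, y is the line along which they close (so a half turn about z gives the same grasp; the last joint's range is limited). The gripper opens to 85 mm and grips with 20 to 120 N. Pads are 22 mm wide; open, the fingers measure 114 mm over their backs; the gripper's body (76 mm by 85 mm) begins 54 mm behind the grasp point. The pads swing forward as they close: fully open they stand 13 mm farther back than shut.
Start: joints at [-1.28, 0.326, -0.193, 1.052, 0, 1.437], TCP at [226.69, -501.129, 231.281] pointing down, gripper open.
Joint ranges: [-2.65, 2.65], [-0.97, 1.79], [-1.3, 1.35], [-1.93, 2.1], [-1.47, 1.37], [-3.14, 3.14]. Speed limits (rad/s): [2.57, 2.57, 3.14, 3.14, 3.14, 3.14].

INTERFACE

Orientations are given as [roll, pitch, yaw] about the fixed x, y, z axes, in that order (R = Rz(yaw) Ry(pitch) Rx(roll)).
In Python, from bench import bot, solve_ik, imaging gives the robot as it stands. Calls block until the motion is done:
- bot.move_ptp(position, orientation): joint-space move of the TCP to a pose.
- bot.movel(position, rot=None, max_speed=150, threshold=None): straight line of the TCP; rot=None keeps the orientation; max_speed is the mean speed in mm/s. With threshold (N) it stops when the force on the tool has changed by that much, and returns True; else False.
- bot.move_j(angles): joint-space move.
- bot.grip(opening, effort=None): opening from 0.0 (shut) to 1.0 (fully open); effort is the grip in N (None keeps the last); returns when the fingers have stopped.
- bot.dwell(seconds).
- solve_ik(position, orientation): joint angles nearest the present ones, or None.
- bot.get_state(): the state.
- imaging.capture(name): name is "scene" or "top" or "wrist"; returns the picture (384x512x3 uint8, blue, green, red); there is no depth.
- imaging.camera_model(name): a dict with "K" (3x3 intrinsics, pixels), "position" and "rotation" of the camera in the world. Camera axes: x right, y up, looking along -z (the intrinsics and any distortion apply to the point x, -y, -z); pixel columns grow to the right and rows downward; lengths in mm; the calibration is good to about 2 mm. A picture is of the moment at which its call begins: read the wrist's pose just before it. camera_model takes no time and is no camera call; for the wrist camera it gives the pose at the moment of the call.
A pose or a line that the arm cannot do raises bot.IKError and nothing moves.
- bot.sign_off(): hands the job in; it is judged then, once.
The state is a dict: "t": time; "qpos": joint angles; "joint_velocities": joint speeds; "effort": joint torques, N m; "tcp_pos": TCP position; "orientation": TCP orientation; "contact_force": force on the tool from outside, world axes, zero at the start; "wrist_torque": the same for the moment, N m; "opening": opening from 0.0 (shut) to 1.0 (fully open); "gripper_force": force on a finger pad.
Only numpy, scipy, OpenCV 4.12 (cv2) and the standard library are available. Lean on these libraries where they do the work, as an engineer would, in place of code of your own. Each camera call takes 0.05 s, during which the arm holds its last target. There are 200 camera calls.

## Working session

There is one attempt and no reset: what is moved stays moved. The work goes in short steps, each a Python script; the robot and the scene stay as the last script left them, time stands still between calls to the robot, and variables do not carry over. Pictures are saved under pics/ and viewed, at most 10 in all, crops included, and the job is handed in when it is done.

```bash
mkdir -p pics
python3 - <<'E'
from bench import bot, imaging
import cv2
for n in("scene","top"):
    cv2.imwrite(f"pics/{n}0.png",imaging.capture(n)); m=imaging.camera_model(n); print(n,m)
E
```

```text
scene {'K': array([[423.58341728,   0.        , 254.86308871],
       [  0.        , 423.58341728, 198.11911649],
       [  0.        ,   0.        ,   1.        ]]), 'position': array([813.62791747, 375.63778931, 558.52356065]), 'rotation': array([0.67269049, 0.0067789 , 2.59556757])}
top {'K': array([[354.48460141,   0.        , 255.93871192],
       [  0.        , 354.48460141, 194.61762774],
       [  0.        ,   0.        ,   1.        ]]), 'position': array([462.06070307,  30.50369618, 696.87266415]), 'rotation': array([ 2.53078021e-01, -1.42308687e-03, -1.71704453e+00])}
```

View pics/top0.png

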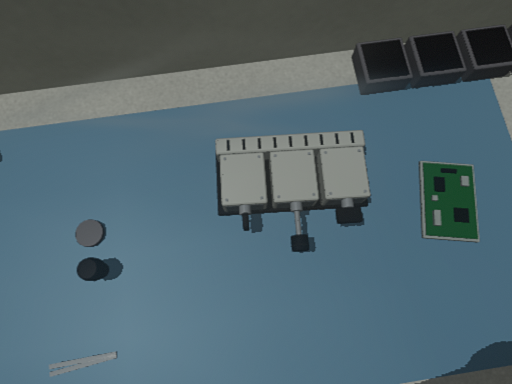

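View pics/scene0.png

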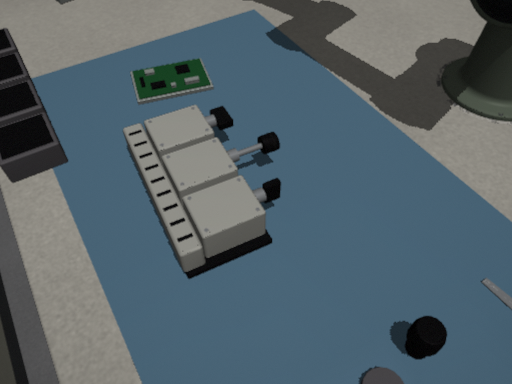

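The top view shows the fin knob on the left (≈245,218), the round knob standing out in the middle (≈300,242) and the crossbar on the right (≈348,213). The scene view agrees with this. Next I measure the module tops and knobs.

```bash
cat > h.py <<'E'
from bench import bot, imaging, solve_ik
import cv2, numpy as np
from scipy.spatial.transform import Rotation as Ro
def ray(name,px,z,m=None):
    m=m or imaging.camera_model(name); d=np.linalg.inv(m["K"])@[px[0],px[1],1.]
    d=Ro.from_euler('xyz',m["rotation"]).apply(d*[1,-1,-1]); p=np.array(m["position"])
    return p+d*(z-p[2])/d[2]
E
python3 - <<'E'
from h import *
im=cv2.imread("pics/top0.png"); g=cv2.cvtColor(im,cv2.COLOR_BGR2GRAY)
hsv=cv2.cvtColor(im,cv2.COLOR_BGR2HSV)
x0,y0,x1,y1=205,120,385,260
c=im[y0:y1,x0:x1]
cream=((g>150)&(hsv[...,1]<60)).astype(np.uint8); cream[:150]=0; cream[260:]=0; cream[:,:205]=0; cream[:,385:]=0
cream=cv2.morphologyEx(cream,cv2.MORPH_OPEN,np.ones((5,5)))
for k in cv2.findContours(cream,0,2)[0]:
    if cv2.contourArea(k)<300: continue
    b=cv2.boxPoints(cv2.minAreaRect(k)); w=np.array([ray("top",p,70)[:2] for p in b])
    print("module px",b.round(1).tolist(),"w",w.round(1).tolist(),"c",w.mean(0).round(1))
blk=(g<40).astype(np.uint8); 
for k in cv2.findContours(blk[200:260,205:385],0,2,offset=(205,200))[0]:
    if cv2.contourArea(k)<30: continue
    r=cv2.minAreaRect(k); print("black",r, ray("top",r[0],56).round(1))
cv2.imwrite("pics/c1.png",cv2.resize(c,None,fx=4.4,fy=4.2,interpolation=cv2.INTER_CUBIC))
E
```

```text
black ((299.72772216796875, 242.7772216796875), (16.81612777709961, 16.61712074279785), 84.2894058227539) [525.6 -59.6  56. ]
black ((245.5, 221.5), (15.0, 5.0), 90.0) [578.4  31.8  56. ]
black ((335.0, 211.5), (23.0, 64.0), 90.0) [ 572.9 -134.2   56. ]
black ((270.12158203125, 205.770263671875), (11.842166900634766, 37.2808952331543), 85.42607879638672) [601.  -17.4  56. ]
black ((225.55282592773438, 211.00448608398438), (23.323036193847656, 11.945945739746094), 31.429563522338867) [603.2  65.5  56. ]
```

View pics/c1.png

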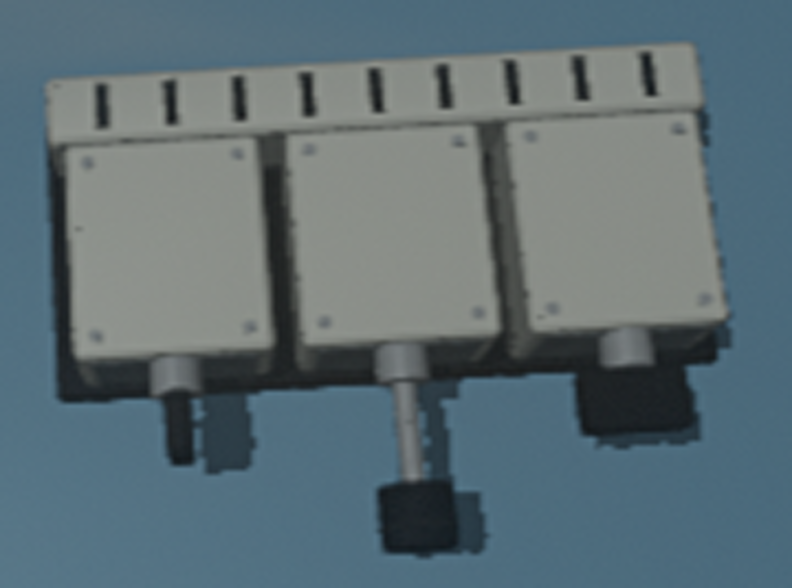

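The enlarged view shows the module tops' front edges clearly: left (79,360)–(272,348), middle (305,347)–(498,333), right (532,333)–(726,320). From these I get the yaw and the slide axes.

Run:
```python
from h import *
f=lambda u,v,z:ray("top",(u/4.4+205-.4,v/4.2+120-.4),z)[:2]
F=np.array([f(*p,70) for p in[(79,358),(272,346),(305,345),(498,331),(532,331),(726,318)]])
print(F.round(1)); d=F[0]+F[1]-F[4]-F[5]; yaw=np.arctan2(-d[0],d[1]); print("spacing",np.linalg.norm(d)/4,"yaw",yaw)
ax=np.array([np.cos(yaw),np.sin(yaw)])
for n,i,s in(("fin",0,30),("round",2,75),("bar",4,30)):
    m=(F[i]+F[i+1])/2; print(n,"face",m.round(1),"knob",(m-s*ax).round(1))
print("front edges: fin z56..76",f(181,464,76),f(181,464,36),"round",f(415,552,56),f(418,485,72))
q=bot.get_state(); print(q["orientation"],q["contact_force"])
for p in([440,-60,200],[580,30,60]):
    for y in(0,np.pi/2,-np.pi/2,np.pi):
        print(p,y,solve_ik(p,[np.pi,0,yaw+y]))
```

```text
[[ 612.2   68.7]
 [ 605.9  -10.8]
 [ 604.3  -24.4]
 [ 598.9 -104.4]
 [ 596.8 -118.4]
 [ 590.8 -199.2]]
spacing 94.16359051280712 yaw -0.08077348671832846
fin face [609.   28.9] knob [579.1  31.3]
round face [601.6 -64.4] knob [526.9 -58.4]
bar face [ 593.8 -158.8] knob [ 563.9 -156.4]
front edges: fin z56..76 [559.50930204  33.44155967] [565.78747176  33.63083284] round [511.28778584 -55.6011499 ] [537.45456473 -59.56528532]
[-3.14010865e+00 -2.13971924e-04  4.24710078e-01] [ 0.4276163  -0.29729958 -0.66969057]
[440, -60, 200] 0 [-0.3020349   0.1573638  -0.50226755  0.91116498  0.          2.92033124]
[440, -60, 200] 1.5707963267948966 [-0.3020349   0.1573638  -0.50226755  0.91116498  0.          1.34953491]
[440, -60, 200] -1.5707963267948966 [-0.3020349   0.1573638  -0.50226755  0.91116498  0.         -1.79205774]
[440, -60, 200] 3.141592653589793 [-0.3020349   0.1573638  -0.50226755  0.91116498  0.         -0.22126142]
[580, 30, 60] 0 [-0.07539073  0.54617312 -0.32741615  0.69720706  0.         -3.1362099 ]
[580, 30, 60] 1.5707963267948966 [-0.07539073  0.54617312 -0.32741615  0.69720706  0.          1.57617908]
[580, 30, 60] -1.5707963267948966 [-0.07539073  0.54617312 -0.32741615  0.69720706  0.         -1.56541358]
[580, 30, 60] 3.141592653589793 [-0.07539073  0.54617312 -0.32741615  0.69720706  0.          0.00538275]
```

The measurements agree: spacing is 94.2 mm against 95, and the knob positions match to about 2 mm. Now the push, with the fingers shut.

```bash
cat >> h.py <<'E'
yaw=-0.081; ax=np.array([np.cos(yaw),np.sin(yaw)]); O=[np.pi,0,yaw+np.pi]
face={"fin":np.array([609.,28.9]),"round":np.array([601.6,-64.4])}
def at(n,s,z): return [*(face[n]-s*ax),z]   # s mm in front of the face
def st(m=""):
    s=bot.get_state(); print(m,round(s["t"],2),s["tcp_pos"].round(1) if hasattr(s["tcp_pos"],"round") else s["tcp_pos"],np.round(s["contact_force"],1),round(s["opening"],3),np.round(s["gripper_force"],1))
E
python3 - <<'E'
from h import *
bot.grip(0.0)
bot.move_ptp(at("round",130,150),O)
bot.movel(at("round",130,48)); st("down")
print(bot.movel(at("round",52,48),max_speed=60,threshold=30)); st("pushed")
bot.movel(at("round",75,48)); bot.dwell(.3)
cv2.imwrite("pics/t2.png",cv2.resize(imaging.capture("top")[120:290,180:400],None,fx=3,fy=3))
E
```

```text
down 3.58 [472.6 -54.3  48.5] [ 0.5  0.6 -0.2] 0.0 0.0
False
pushed 5.03 [547.3 -60.   47.5] [-7.4  0.3  5.1] -0.002 3.4
```

View pics/t2.png

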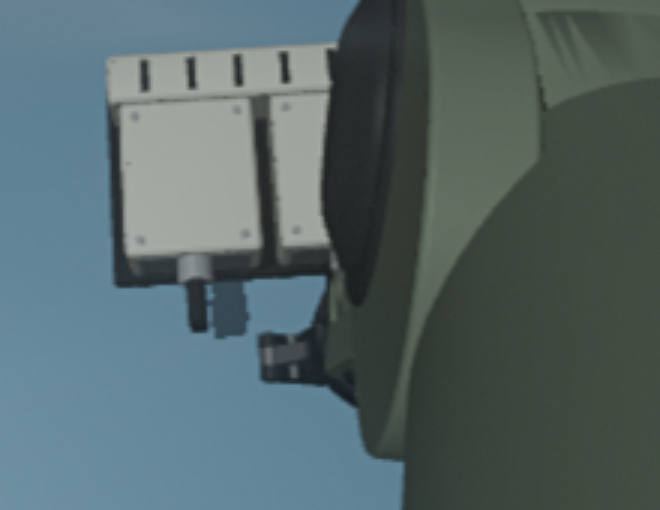

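The arm hides the knob in this view. The fin (≈198,305) is untouched. I'll back off, rise above the fin and look again.

Run:
```python
from h import *
bot.movel(at("round",110,48)); bot.movel(at("round",110,170))
bot.grip(0.7); bot.move_ptp(at("fin",60,190),O); st()
print(imaging.camera_model("wrist"))
cv2.imwrite("pics/w3.png",np.hstack([imaging.capture("wrist"),imaging.capture("scene")[60:260,100:388].repeat(1,0)] if 0 else [imaging.capture("wrist")]))
cv2.imwrite("pics/s3.png",cv2.resize(imaging.capture("scene")[80:280,100:320],None,fx=3,fy=3))
```

```text
8.13 [549.3  34.6 189.9] [-0.5 -0.1 -0.2] 0.704 0.0
{'K': array([[305.57630245,   0.        , 251.48239014],
       [  0.        , 305.57630245, 189.48323347],
       [  0.        ,   0.        ,   1.        ]]), 'position': array([479.25435047,  38.69962807, 332.53598023]), 'rotation': array([-2.81290956e-01, -2.98323810e-04,  1.49136306e+00])}
```

View pics/w3.png

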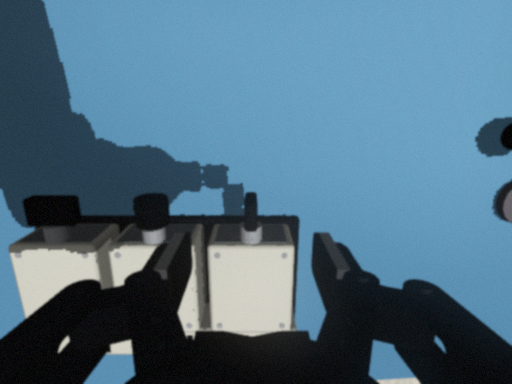

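View pics/s3.png

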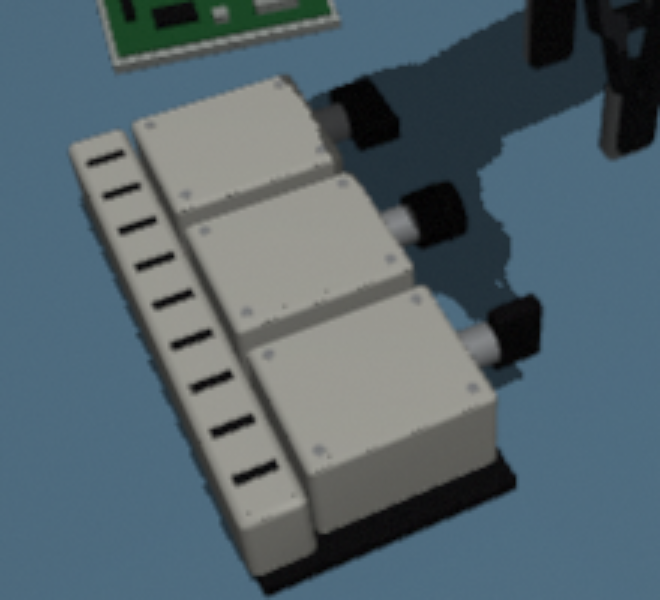

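Both views show all three knobs against their bushes, so the round slide is home. The fin at wrist column ≈250 sits on the gripper's centre line (cx 251). Next I grasp it and pull.

Run:
```python
from h import *
print("fin front/back top",ray("wrist",(250,193),76).round(1),at("fin",44,76))
bot.movel(at("fin",32,120)); 
print(bot.movel(at("fin",32,41),max_speed=60,threshold=15)); st("down")
bot.grip(0.0,60); st("grip")
print(bot.movel(at("fin",32+46,41),max_speed=50,threshold=40)); st("pulled")
bot.grip(0.6); bot.dwell(.3); st("open")
p=bot.get_state()["tcp_pos"]
bot.movel([p[0],p[1],160]); bot.move_ptp(at("fin",200,220),O); st("clear")
cv2.imwrite("pics/s4.png",cv2.resize(imaging.capture("scene")[80:280,100:320],None,fx=3,fy=3))
```

```text
fin front/back top [555.2  30.2  76. ] [np.float64(565.1442630982691), np.float64(32.46010404428791), 76]
False
down 10.35 [577.5  31.5  41.4] [ 0.4 -0.9  0.6] 0.696 0.0
grip 10.84 [577.2  31.2  41.3] [-1.5 -1.7  2.4] 0.129 58.8
False
pulled 11.91 [532.2  34.9  41.3] [ 4.3 -2.  -0.4] 0.131 59.3
open 12.68 [531.3  35.2  41. ] [ 0.1  0.5 -0.8] 0.598 0.0
clear 14.22 [409.6  45.1 219.8] [ 0.8 -0.  -1. ] 0.601 0.0
```

View pics/s4.png

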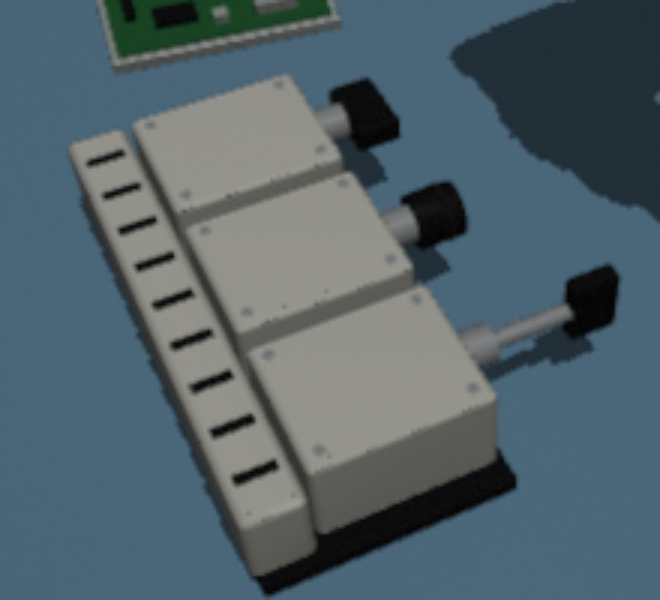

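The fin (≈592,300) is fully out, the round knob and crossbar are home, and the gripper is clear.

```bash
python3 -c "
from bench import bot
print(bot.sign_off())"
```

```text
the job is handed in; nothing more can be done
None
```

The round slide is pushed home, the fin slide is pulled out to its stop, the crossbar is untouched and everything is released; the job was handed in at about 14 s, but the sign-off returned no verdict.

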